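# Dock the lantern battery and throw the charge lever

## Task

Take the green battery pack from under the little shelf and slide it, brass contact end first, into the tunnel of the wooden charging box until it is fully home against the stop, and let go of it. Then throw the lever on the box's roof over to the notch beside the orange dot, so that it drops fully down into that notch and stays there. Leave the cup, jar, lantern, bowl and tin standing where they are.

Things in the scene. Friction and masses are not known exactly. Their poses are not given: they have to be found in the camera images.
- pack: green battery pack, a box 150 long (its y) x 60 wide (x) x 40 high, about 0.4 kg, lying flat; origin at the centre of its underside. The brass contact end (nose, black, the last 12 mm only 50 wide) is at its -y end, a yellow band marks its tail at +y. At the start about 70 mm of the nose end stick out from under the little shelf, the tail is covered
- pack_nose (a point): middle of the pack's contact end face, 75 from the origin, 20 up
- pack_tail (a point): middle of the pack's tail face, 75 from the origin, 20 up
- riser: little fixed wooden shelf, 300 (x) x 160 (y) x 56 high, open along its -y side, 46 clear underneath, side legs 14 thick at its x ends; origin at the centre of its footprint on the table
- dock: fixed wooden charging box, 60 high, 250 wide (x from -120 to +130) and 210 deep (y from -110 to +100); origin on the table on the tunnel's centre line; the lever axis stands at x = 0, y = -70 of it. A tunnel 66 wide and 46 high without a floor (the table is its floor) opens in its +y face at x = 0 and runs 85 deep along -y to the stop. When home, 65 mm of the pack stay outside
- dock_stop (a point): on the stop face at the closed end of the tunnel, 20 above the table; axes as the box: +y points out of the tunnel
- dock_mouth (a point): middle of the tunnel's mouth, 20 above the table, 85 in +y from the stop
- lever_turn (a joint): angle (rad) of the steel lever about its upright axis: 0 points along the box's +y, positive is anticlockwise from above (towards the box's -x). Starts in the open parking space at about -1.0 to -0.8, where there is no rail; its reach is -1.05 to 0.85
- lever (a joint): how far (m) the lever is lifted along its axis against its spring: 0 is fully down, 0.024 fully up, about 0.011 when it rides on top of the rail; 4 to 8 N pull it up. It must be lifted over the rail to leave the parking space or a notch
- lever_axis (a point): on the lever's upright axis, on the roof, 60 above the table
- lever_knob (a point): centre of the lever's upright black knob, 130 from the axis; the knob is a cylinder 26 wide from 22 below to 20 above this point, on the end of a steel arm 16 wide. A square key 10 wide under the arm, 95 to 105 from the axis, drops into the notches
- dot_orange: orange sticker dot, 16 wide, on the roof 155 from the lever axis. A brass arc rail (12 high, 100 from the axis, from about -0.66 to 0.80 rad of lever angle) has three straight notches 16 wide, 0.45 rad (some 45 mm) apart; beside each lies one dot (orange, white and blue, in any order), stuck on by hand up to 14 mm to one or other side of its notch: the notch itself must be seen or felt
- dot_white: white sticker dot, as the orange one, beside another notch
- dot_blue: blue sticker dot, as the orange one, beside another notch
- cup: blue ceramic cup, 72 wide, 75 high, standing on the little shelf; origin at the centre of its underside; to be left alone
- jar: amber glass spice jar with steel screw lid, 60 wide, 100 high; origin at the centre of its underside; to be left alone
- lantern: orange lantern, 110 wide, 205 high with its wire bail; origin at the centre of its underside; to be left alone
- bowl: terracotta bowl, 100 wide, 45 high; origin at the centre of its underside; to be left alone
- tin: red tea tin, 70 wide, 110 high; origin at the centre of its underside; to be left alone
There are look-alikes about, which are no part of the job. Of the things that look like the pack, take the one that is farthest to the robot's right at the start.

How it is judged:
By the outcome, as a careful person would: the job done as asked, in the order asked, and still so for the second after the job is handed in, with the robot touching nothing.
It also fails if it takes over 58 s, if anything falls off the work surface, if the arm or the gripper's body presses on something with over 40 N, if the wrist force passes 120 N, or if a joint passes its speed limit or range.

## Robot

A 7-joint arm with a two-finger parallel gripper is mounted at the origin on the work surface. World frame = base frame: x ahead of the robot, y to its left, z up, the work surface at z = 0. Lengths are in m, angles in rad, forces in N, time in s.
With the tool pointing down it reaches from about 0.425 to 1.025 m from the base axis. Payload 3.6 kg.
Tool frame: the origin (TCP) lies at the centre of the arm's flange, where the gripper is bolted on; the fingertips stand 173 mm ahead of it and the grasp point (between the pads) lies 155 mm ahead of it; z points along the fingers, x is the direction in which the jaws open and shut, and the axes are right-handed (so a half turn about z gives the same grasp; the last joint's range is limited). The gripper opens to 85 mm and grips with 20 to 120 N. Pads are 22 mm wide; open, the fingers measure 114 mm over their backs; the gripper's body (76 mm by 85 mm) begins 54 mm behind the grasp point. The pads swing forward as they close: fully open they stand 13 mm farther back than shut.
Start: joints at [-1.421, 0.591, 0.048, 1.609, -0.033, 0.943, -0.034], TCP at [0.174, 0.704, 0.405] pointing down, gripper open.
Joint ranges: [-2.69, 2.69], [-0.47, 2.24], [-1.27, 1.36], [0.19, 2.51], [-1.53, 4.68], [0.08, 2.07], [-3.09, 3.09]. Speed limits (rad/s): [2.57, 2.57, 3.14, 3.14, 3.14, 3.14, 3.14].

## Interface

Orientations are given as a 3x3 rotation matrix whose columns are the frame's x, y, z axes.
In Python, from station import manip, vision, job gives the robot as it stands.
- The arm moves only by the tool move_arm, never from a script. Its argument "moves" is a list of rows, each a list of 2 entries, a list of its own where there are three numbers: the shift along the world's x, y, z scaled (see below), then the turn, a rotation vector about the world's x, y, z scaled (see below). A call has 1 to 20 rows; each row shifts and turns the commanded pose from where the row before left it; what a row does not reach is not made up. The controller multiplies each number of a shift by 2 cm and each number of a turn by 30 degrees. A row lasts 1/10 s, in which the tool goes at most 50 mm and 8.59 degrees, less where a joint would pass 70% of its speed; a pose out of reach is approached as far as the arm can. A call with a number of a shift or a turn outside -1 to 1 is refused whole. A call with a gripper value outside its range is refused whole. "jaw" is the opening, from 0 (shut) to 1 (fully open), set as the call begins (left out, the last holds). The fingers move at their own pace and stop on an object; the grip force is fixed at half the most. Time passes only in rows, so rows that do not move let the fingers close. It gives the time, the measured TCP pose, the force and the opening at its end, in the units of the state.
- manip.observe(): the state, without advancing time (a new reading comes with each control period).
- vision.grab_frame(name): name is "scene" or "top" or "wrist"; returns a dict with "img" (480x640x3 uint8, blue, green, red), "z_map" (480x640 float32, m along the optical axis (not along the pixel's ray), 0 where there is no reading), "fx", "fy", "cx", "cy" (pixels), "k1" (the pictures are not rectified: a ray, as slopes to the right and down, at radius r is drawn at 1 + k1 r^2 times it, then the intrinsics apply), "R" (3x3) and "t" (3): a world point X has camera coordinates R X + t. Camera axes: x right, y down, z forward; pixel columns grow to the right and rows downward; lengths in m; the calibration is good to about 2 mm. A picture is of the moment at which its call begins.
- job.finish_job(): hands the job in, once; it reports no verdict.
The state is a dict: "clock": time; "joint_positions": joint angles; "joint_velocities": joint speeds; "joint_torque": joint torques, N m; "tool_pos": TCP position; "orientation": TCP orientation; "contact_force": force on the tool from outside, world axes, zero at the start; "ft_torque": the same for the moment, N m; "width": finger opening in m.
Only numpy, scipy, OpenCV 4.12 (cv2) and the standard library are available. Lean on these libraries where they do the work, as an engineer would, in place of code of your own. Each camera call takes 0.05 s, during which the arm holds its last target. There are 200 camera calls.

## Working session

There is one attempt and no reset: what is moved stays moved. The work goes in short steps, Python scripts to look and compute and a tool call to move; the robot and the scene stay as the last step left them, time stands still between calls to the robot, and variables do not carry over. Pictures are saved under pics/ and viewed, about 8 in all and at most 12, crops included, and the job is handed in when it is done.

Besides the shell and the picture viewer there is one more tool, called after "Call:" in YAML: its name, and indented under it one key for each argument. move_arm: Moves the arm, as the interface text tells. Shifts and turns lie within -1 to 1; 1 stands for 2 cm of shift or 30 degrees of turn. Its arguments: {"type":"object","properties":{"moves":{"type":"array","items":{"type":"array"}},"jaw":{"type":"number"}},"required":["moves"]}

```bash
mkdir -p pics; cat > h.py <<'E'
import numpy as np, cv2
from station import manip, vision, job
def grab(n):
    f=vision.grab_frame(n); return f
def pts(f):
    "world point per pixel (from depth)"
    v,u=np.mgrid[0:480,0:640].astype(float)
    X=rays(f,u.ravel(),v.ravel())*f["z_map"].reshape(-1,1)
    return ((X-f["t"])@np.array(f["R"])).reshape(480,640,3)
def rays(f,u,v):
    x=(np.asarray(u,float)-f["cx"])/f["fx"];y=(np.asarray(v,float)-f["cy"])/f["fy"]
    a,b=x.copy(),y.copy()
    for _ in range(10):
        s=1+f["k1"]*(a*a+b*b);a,b=x/s,y/s
    return np.stack([a,b,np.ones_like(a)],-1)
def onplane(f,u,v,z):
    R=np.array(f["R"]);d=rays(f,np.atleast_1d(u),np.atleast_1d(v))@R;c=-R.T@np.array(f["t"])
    return c+d*((z-c[2])/d[:,2])[:,None]
E
python3 - <<'E'
from h import *
import pickle
for n in ("scene","top"):
    f=grab(n); pickle.dump(f,open(n+".pkl","wb")); cv2.imwrite(f"pics/{n}0.png",f["img"]); 
    R=np.array(f["R"]);print(n,-R.T@np.array(f["t"]),R[2],f["k1"],f["fx"])
s=manip.observe();print(s["clock"],s["tool_pos"],s["orientation"],s["width"])
E
```

```text
scene [ 1.7365213  -0.33509725  1.37857533] [-0.66570019  0.2057666  -0.7172889 ] -0.13186115724976086 588.5262262935668
top [0.35222461 0.02995863 1.43938696] [ 0.12676117  0.00465572 -0.99192234] 0.03797738474293988 505.67862416648313
0.1 [0.17416948 0.70334695 0.40364606] [[ 2.40322689e-01  9.70692983e-01 -3.72705650e-04]
 [ 9.70690845e-01 -2.40322943e-01 -2.04133904e-03]
 [-2.07108320e-03  1.28798125e-04 -9.99997847e-01]] 0.0852054078597444
```

View pics/top0.png

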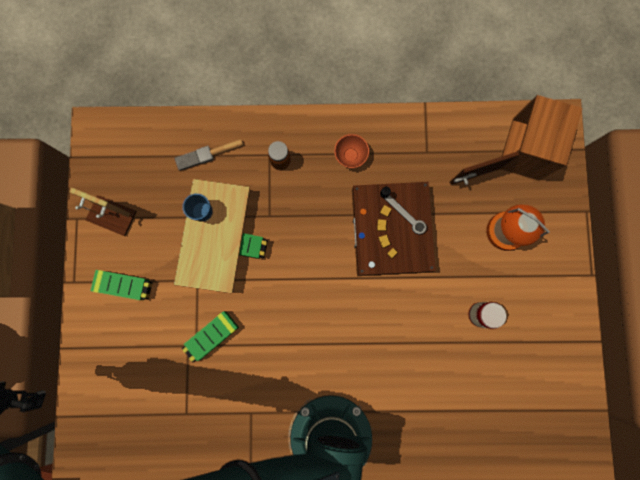

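View pics/scene0.png

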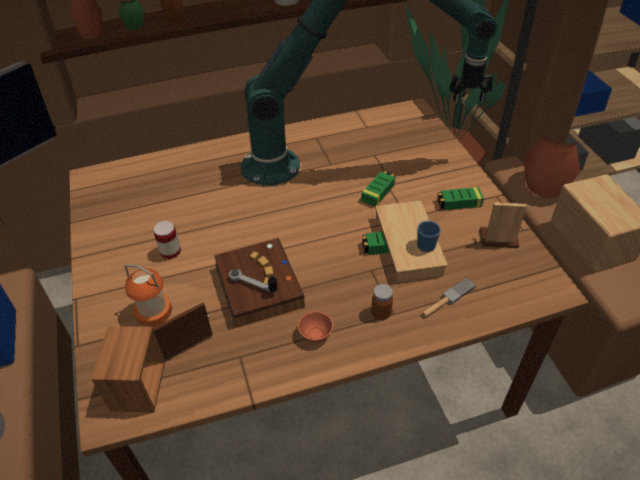

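Three pack look-alikes in top: (255,246) under the shelf, (122,286) and (210,337). The one farthest to the robot's right (image right) is at (255,246), which is also under the shelf, nose to the right. The dock is at (395,228), its mouth facing left; the lever axis is at (419,227), the knob at (388,193). The dots are orange (363,212), blue (361,235) and white (371,265).

```bash
python3 - <<'E'
from h import *
import pickle
for n in ("top","scene"):
    f=pickle.load(open(n+".pkl","rb")); P=pts(f); hsv=cv2.cvtColor(f["img"],cv2.COLOR_BGR2HSV)
    z=P[...,2]; 
    def rect(name,m,zz):
        m=cv2.morphologyEx(m.astype(np.uint8),cv2.MORPH_OPEN,np.ones((3,3)))
        k,l,st,c=cv2.connectedComponentsWithStats(m)
        for i in range(1,k):
            if st[i,4]<60: continue
            mm=l==i
            v,u=np.nonzero(mm); W=onplane(f,u,v,zz)
            r=cv2.minAreaRect(W[:,:2].astype(np.float32)); 
            print(n,name,"px",c[i].round(),"n",st[i,4],"z",np.median(z[mm]).round(4),"c",np.round(r[0],4),"size",np.round(r[1],4),"ang",round(r[2],2))
    H,S,V=cv2.split(hsv)
    g=(H>45)&(H<85)&(S>120)&(V>60)
    rect("green",g&(abs(z-.04)<.012),.04)
    b=(abs(z-.06)<.012)&(P[...,1]<-.03)&(P[...,1]>-.4)&(P[...,0]>.3)
    rect("dock",b,.06)
    rect("shelf",(abs(z-.056)<.012)&(P[...,1]>.15)&(P[...,0]>.3),.056)
    rect("knob/lever",(z>.085)&(z<.13)&(P[...,1]<-.03)&(P[...,1]>-.4)&(P[...,0]>.4),.1)
    rect("cup",(z>.11)&(z<.15)&(P[...,1]>.2)&(P[...,0]>.4),.131)
    for nm,m in (("or",(H<16)&(S>180)&(V>140)),("bl",(H>100)&(H<130)&(S>120)),("wh",(S<60)&(V>150))):
        m=m&b; k,l,st,c=cv2.connectedComponentsWithStats(m.astype(np.uint8))
        for i in range(1,k):
            if st[i,4]>8: print(n,nm,c[i].round(1),st[i,4],onplane(f,*c[i],.06).round(4))
f=pickle.load(open("top.pkl","rb"))
a=cv2.resize(f["img"][165:300,165:300],None,fx=3.8,fy=3.8,interpolation=cv2.INTER_CUBIC)
f=pickle.load(open("scene.pkl","rb"))
b=cv2.resize(f["img"][220:330,205:315],None,fx=3.8,fy=3.8,interpolation=cv2.INTER_CUBIC)
c=np.zeros((513,800,3),np.uint8);a=a[:, :400];c[:a.shape[0],:400]=a;c[:418,400:]=b[:,:400] if b.shape[1]>=400 else 0
cv2.imwrite("pics/crop1.png",c)
E
```

```text
top green px [251. 245.] n 388 z 0.0393 c [0.522  0.2134] size [0.0525 0.0619] ang 82.23
top green px [121. 285.] n 852 z 0.0392 c [0.4172 0.5689] size [0.1174 0.0592] ang 78.54
top green px [229. 320.] n 73 z 0.0387 c [0.3179 0.2726] size [0.0583 0.0091] ang 39.66
top green px [207. 339.] n 883 z 0.0395 c [0.2686 0.3323] size [0.0596 0.1169] ang 38.8
top dock px [393. 229.] n 6155 z 0.0595 c [ 0.5641 -0.1797] size [0.2503 0.2129] ang 2.11
top shelf px [213. 239.] n 5629 z 0.0552 c [0.5509 0.3192] size [0.1624 0.299 ] ang 80.95
top shelf px [200. 209.] n 195 z 0.0604 c [0.6227 0.3519] size [0.0414 0.0423] ang 89.27
top knob/lever px [385. 192.] n 95 z 0.1216 c [ 0.6547 -0.1556] size [0.0241 0.0307] ang 62.47
top knob/lever px [419. 226.] n 62 z 0.0897 c [ 0.5611 -0.2438] size [0.0214 0.0216] ang 89.19
top cup px [189. 201.] n 119 z 0.1254 c [0.6293 0.3626] size [0.0285 0.0671] ang 53.0
top or [362.7 211.1] 26 [[ 0.6112 -0.0983  0.06  ]]
top bl [361.2 235. ] 23 [[ 0.5445 -0.0925  0.06  ]]
top wh [371.2 264.1] 23 [[ 0.464  -0.1179  0.06  ]]
scene green px [380. 183.] n 340 z 0.0379 c [
[... 511 characters left out ...]
lf px [502. 231.] n 130 z 0.0574 c [0.6426 0.6106] size [0.1023 0.0209] ang 67.7
scene knob/lever px [272. 283.] n 121 z 0.1134 c [ 0.6506 -0.1529] size [0.023  0.0534] ang 75.58
scene knob/lever px [199. 317.] n 185 z 0.1077 c [ 0.706  -0.3755] size [0.0398 0.0519] ang 5.51
scene cup px [507. 215.] n 284 z 0.13 c [0.645  0.6102] size [0.1082 0.0453] ang 65.81
scene cup px [429. 225.] n 126 z 0.123 c [0.6094 0.3558] size [0.066  0.0422] ang 53.98
scene cup px [428. 237.] n 81 z 0.1228 c [0.6523 0.3286] size [0.0577 0.0267] ang 61.56
scene or [287.9 277.5] 15 [[ 0.6112 -0.0971  0.06  ]]
scene bl [283.9 261.9] 14 [[ 0.5469 -0.0917  0.06  ]]
scene wh [269.1 245.5] 14 [[ 0.4649 -0.1168  0.06  ]]
```

View pics/crop1.png

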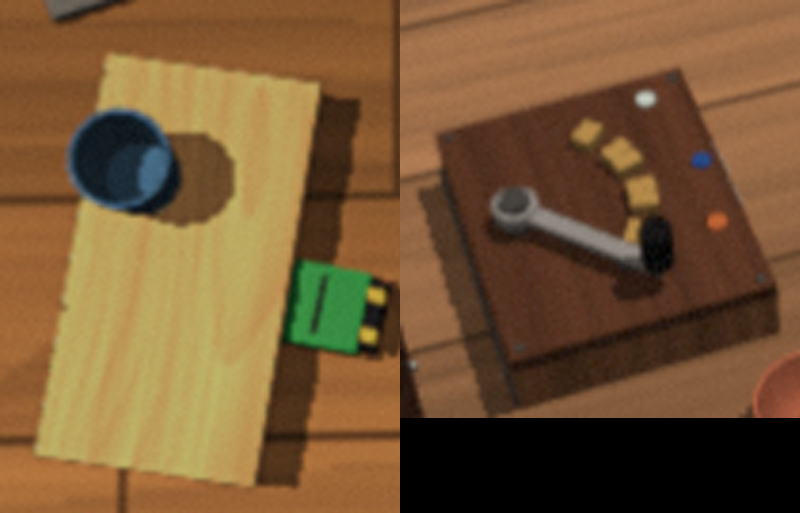

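The crop confirms it: the pack under the shelf points its nose (brass and black, top px ~(268,247)) right, toward the dock. The sizes check: 61.9 wide, z 39 mm. Dock roof measures 250×213, rotated about +2°. Lever hub is at (0.561,-0.244), matching the roof-derived axis. Moving above the pack.

Call:
move_arm:
  moves:
    - [[0.7,-0.976,-0.107],[0,0,-0.112]]
    - [[0.7,-0.976,-0.107],[0,0,-0.112]]
    - [[0.7,-0.976,-0.107],[0,0,-0.112]]
    - [[0.7,-0.976,-0.107],[0,0,-0.112]]
    - [[0.7,-0.976,-0.107],[0,0,-0.112]]
    - [[0.7,-0.976,-0.107],[0,0,-0.112]]
    - [[0.7,-0.976,-0.107],[0,0,-0.112]]
    - [[0.7,-0.976,-0.107],[0,0,-0.112]]
    - [[0.7,-0.976,-0.107],[0,0,-0.112]]
    - [[0.7,-0.976,-0.107],[0,0,-0.112]]
    - [[0.7,-0.976,-0.107],[0,0,-0.112]]
    - [[0.7,-0.976,-0.107],[0,0,-0.112]]
    - [[0.7,-0.976,-0.107],[0,0,-0.112]]
    - [[0.7,-0.976,-0.107],[0,0,-0.112]]
    - [[0.7,-0.976,-0.107],[0,0,-0.112]]
    - [[0.7,-0.976,-0.107],[0,0,-0.112]]
    - [[0.7,-0.976,-0.107],[0,0,-0.112]]
    - [[0.7,-0.976,-0.107],[0,0,-0.112]]
    - [[0.7,-0.976,-0.107],[0,0,-0.112]]
    - [[0.7,-0.976,-0.107],[0,0,-0.112]]
  jaw: 1

```text
clock: 2.1
tool_pos: [0.4553, 0.3116, 0.3617]
orientation: [[0.989, 0.15, 0.0], [0.15, -0.989, 0.0], [0.0, -0.0, -1.0]]
contact_force: [-0.0, 0.1, -0.6]
width: 0.0857
```

Call:
move_arm:
  moves:
    - [[0.7,-0.976,-0.107],[0,0,-0.112]]
    - [[0.7,-0.976,-0.107],[0,0,-0.112]]
    - [[0.7,-0.976,-0.107],[0,0,-0.112]]
    - [[0.65,-0.976,-0.107],[0,0,-0.112]]
    - [[0.65,-0.976,-0.107],[0,0,-0.112]]
    - [[0,0,0],[0,0,0]]
    - [[0,0,0],[0,0,0]]

```text
clock: 2.8
tool_pos: [0.5225, 0.2149, 0.351]
orientation: [[0.99, -0.14, -0.0], [-0.14, -0.99, -0.0], [-0.0, 0.0, -1.0]]
contact_force: [-0.8, -0.0, -0.7]
width: 0.0852
```

```bash
python3 - <<'E'
from h import *
f=grab("wrist");cv2.imwrite("pics/w1.png",f["img"]);P=pts(f);z=P[...,2]
H,S,V=cv2.split(cv2.cvtColor(f["img"],cv2.COLOR_BGR2HSV))
g=((H>45)&(H<85)&(S>100)&(V>40)&(abs(z-.04)<.01)).astype(np.uint8)
k,l,st,c=cv2.connectedComponentsWithStats(g)
for i in range(1,k):
    if st[i,4]>300:
        v,u=np.nonzero(l==i);r=cv2.minAreaRect(onplane(f,u,v,.04)[:,:2].astype(np.float32));print(c[i],st[i,4],np.median(z[l==i]),r,cv2.boxPoints(r).round(4).tolist())
s=manip.observe();print(s["clock"],s["tool_pos"],s["orientation"],s["contact_force"])
E
```

```text
[ 16.62200957 172.70095694] 1254 0.04011115802170478 ((0.3266903758049011, 0.2790560722351074), (0.052089277654886246, 0.014518797397613525), 40.71939468383789) [[0.30219998955726624, 0.26759999990463257], [0.3116999864578247, 0.2565999925136566], [0.35120001435279846, 0.2904999852180481], [0.3416999876499176, 0.30149999260902405]]
[318.7991371  228.64605305] 6258 0.04070271696438102 ((0.5236037373542786, 0.2151290476322174), (0.05457659810781479, 0.0600074902176857), 78.27654266357422) [[0.4887000024318695, 0.19449999928474426], [0.5473999977111816, 0.18230000138282776], [0.5584999918937683, 0.23579999804496765], [0.4997999966144562, 0.24789999425411224]]
2.85 [0.52208798 0.21596608 0.35102869] [[ 9.90491214e-01 -1.37573808e-01 -7.75649515e-04]
 [-1.37573479e-01 -9.90491455e-01  4.63290907e-04]
 [-8.32010911e-04 -3.52176771e-04 -9.99999592e-01]] [-0.43177028 -0.46603315 -0.18836954]
```

View pics/w1.png

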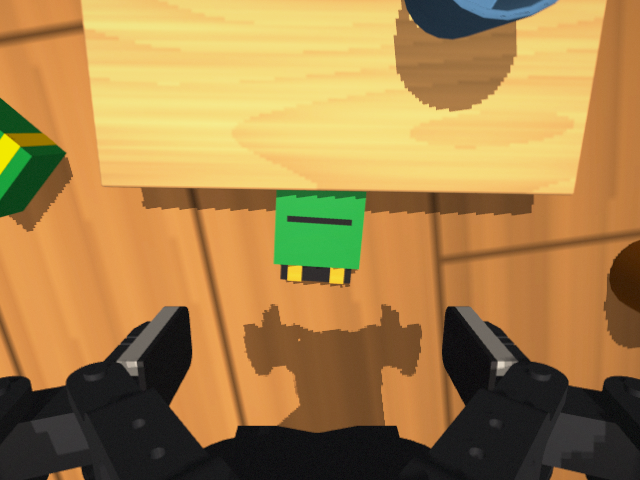

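Wrist view: the pack top is at px (319,228), 60.0 wide, yaw about -11°, with free sides for the fingers. Lowering, then gripping about 40 mm behind the nose.

Call:
move_arm:
  moves:
    - [[0.08,0,-0.97],[0,0,-0.11]]
    - [[0,0,-0.97],[0,0,0]]
    - [[0,0,-0.97],[0,0,0]]
    - [[0,0,-0.97],[0,0,0]]
    - [[0,0,-0.97],[0,0,0]]
    - [[0,0,-0.97],[0,0,0]]
    - [[0,0,-0.97],[0,0,0]]
    - [[0,0,-0.97],[0,0,0]]
    - [[0,0,-0.97],[0,0,0]]
    - [[0,0,0],[0,0,0]]

```text
clock: 3.85
tool_pos: [0.5224, 0.2169, 0.1746]
orientation: [[0.981, -0.192, -0.005], [-0.192, -0.981, -0.0], [-0.004, 0.001, -1.0]]
contact_force: [-0.8, 0.1, 0.5]
width: 0.0854
```

Call:
move_arm:
  moves:
    - [[0,0,0],[0,0,0]]
    - [[0,0,0],[0,0,0]]
    - [[0,0,0],[0,0,0]]
    - [[0,0,0],[0,0,0]]
    - [[0,0,0],[0,0,0]]
    - [[0,0,0],[0,0,0]]
  jaw: 0

```text
clock: 4.45
tool_pos: [0.5242, 0.2162, 0.1778]
orientation: [[0.981, -0.194, 0.001], [-0.194, -0.981, 0.001], [0.001, -0.002, -1.0]]
contact_force: [-0.0, 0.6, 6.0]
width: 0.0588
```

Call:
move_arm:
  moves:
    - [[-0.05,-0.25,0.08],[0,0,0]]
    - [[-0.12,-0.6,0],[0,0,0]]
    - [[-0.19,-0.98,0],[0,0,0]]
    - [[-0.19,-0.98,0],[0,0,0]]
    - [[-0.19,-0.98,0],[0,0,0]]
    - [[-0.19,-0.98,0],[0,0,0]]
    - [[-0.05,-0.4,0],[0,0,0]]
    - [[0.35,-0.85,0],[0,0,0.06]]
    - [[0.35,-0.9,0],[0,0,0.063]]
    - [[0.35,-0.9,0],[0,0,0.063]]
    - [[0.35,-0.9,0],[0,0,0.063]]
    - [[0.35,-0.9,0],[0,0,0.063]]
    - [[0.35,-0.9,0],[0,0,0.063]]
    - [[0.3,-0.8,0],[0,0,0.063]]
    - [[0,0,0],[0,0,0]]
    - [[0,0,0],[0,0,0]]

```text
clock: 6.05
tool_pos: [0.552, -0.0109, 0.178]
orientation: [[0.999, 0.032, -0.001], [0.032, -0.999, -0.0], [-0.001, -0.0, -1.0]]
contact_force: [-0.4, 0.3, -3.5]
width: 0.059
```

```bash
cat >> h.py <<'E'
def green(f):
    P=pts(f);z=P[...,2];H,S,V=cv2.split(cv2.cvtColor(f["img"],cv2.COLOR_BGR2HSV))
    # whole pack top: green/yellow/black region near z .04 in the corridor
    m=((abs(z-.04)<.008)&(P[...,0]>.45)&(P[...,0]<.66)&(P[...,1]>-.2)&(P[...,1]<.21)).astype(np.uint8)
    g=((H>45)&(H<85)&(S>100)&(V>40)&(m>0)).astype(np.uint8)
    for nm,q in (("green",g),("yellow",((H>20)&(H<40)&(S>120)&(m>0)).astype(np.uint8))):
        k,l,st,c=cv2.connectedComponentsWithStats(q)
        for i in range(1,k):
            if st[i,4]>40:
                v,u=np.nonzero(l==i);r=cv2.minAreaRect(onplane(f,u,v,.04)[:,:2].astype(np.float32));print(nm,c[i].round(),st[i,4],np.median(z[l==i]).round(4),np.round(r[0],4),np.round(r[1],4),round(r[2],2))
E
python3 - <<'E'
from h import *
f=grab("top");green(f);f2=grab("scene");green(f2)
cv2.imwrite("pics/s2.png",np.hstack([cv2.resize(f["img"][150:300,170:450],(400,214)),cv2.resize(f2["img"][150:330,200:440],(400,300))[:214]]))
E
```

```text
green [329. 258.] 262 0.038 [0.5578 0.0466] [0.0677 0.0603] 1.05
green [305. 264.] 89 0.0379 [ 0.56   -0.0277] [0.0214 0.0685] 88.26
yellow [340. 255.] 56 0.037 [0.5562 0.0856] [0.0655 0.0118] 0.99
```

Call:
move_arm:
  moves:
    - [[0,0,-0.08],[0,0,0]]
    - [[0,0,0],[0,0,0]]
    - [[0,0,0],[0,0,0]]
    - [[0,0,0],[0,0,0]]
    - [[-0.03,0.95,0],[0,0,0]]
    - [[-0.03,0.95,0],[0,0,0]]
    - [[-0.03,0.95,0],[0,0,0]]
    - [[-0.03,0.95,0],[0,0,0]]
    - [[0,0,0],[0,0,0]]
  jaw: 1

```text
clock: 7.05
tool_pos: [0.5498, 0.0688, 0.1766]
orientation: [[0.999, 0.039, 0.0], [0.039, -0.999, 0.002], [0.0, -0.002, -1.0]]
contact_force: [0.5, 0.1, -0.8]
width: 0.0856
```

Call:
move_arm:
  moves:
    - [[0,0,0],[0,0,0]]
    - [[0,0,0],[0,0,0]]
    - [[0,0,0],[0,0,0]]
    - [[0,0,0],[0,0,0]]
    - [[0,0,0],[0,0,0]]
    - [[0,0,0.06],[0,0,0]]
  jaw: 0

```text
clock: 7.65
tool_pos: [0.5497, 0.0645, 0.1775]
orientation: [[0.999, 0.033, -0.001], [0.033, -0.999, -0.001], [-0.001, 0.001, -1.0]]
contact_force: [0.1, 0.2, -4.4]
width: 0.0594
```

```bash
python3 - <<'E'
from h import *
for n in("top","scene"): print(n); f=grab(n);cv2.imwrite(f"pics/{n}3.png",f["img"]);green(f)
i=cv2.imread("pics/top3.png")[150:290,230:450];j=cv2.imread("pics/scene3.png")[160:330,200:400]
c=np.zeros((600,800,3),np.uint8);c[:255,:400]=cv2.resize(i,(400,255));c[:340,400:]=cv2.resize(j,(400,340));cv2.imwrite("pics/c3.png",c[:340])
s=manip.observe();print(s["clock"],s["tool_pos"],s["contact_force"])
E
```

```text
top
green [330. 235.] 428 0.0399 [ 0.55   -0.0059] [0.0642 0.0592] 89.23
scene
green [317. 261.] 414 0.0378 [0.5591 0.0139] [0.0718 0.0991] 3.36
7.75 [0.54955722 0.06527666 0.17729619] [-0.15629777  0.14540517 -5.2469393 ]
```

View pics/c3.png

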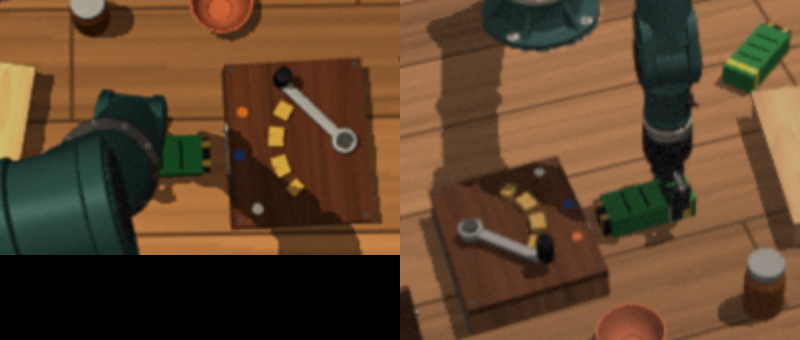

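The pack is held near its tail, its nose about 25 mm from the mouth and in line. Lateral correction is about +2 mm in x; inserting in stages while watching the force.

Call:
move_arm:
  moves:
    - [[0.1,0,0],[0,0,0]]
    - [[0.01,-0.4,0],[0,0,0]]
    - [[0.014,-0.4,0],[0,0,0]]
    - [[0.014,-0.4,0],[0,0,0]]
    - [[0.014,-0.4,0],[0,0,0]]
    - [[0.014,-0.4,0],[0,0,0]]
    - [[0,0,0],[0,0,0]]

```text
clock: 8.45
tool_pos: [0.5532, 0.0231, 0.1779]
orientation: [[1.0, 0.031, 0.0], [0.031, -1.0, -0.001], [0.0, 0.001, -1.0]]
contact_force: [-0.7, -0.7, -4.4]
width: 0.059
```

Call:
move_arm:
  moves:
    - [[0.014,-0.4,0],[0,0,0]]
    - [[0.014,-0.4,0],[0,0,0]]
    - [[0.014,-0.4,0],[0,0,0]]
    - [[0,0,0],[0,0,0]]

```text
clock: 8.85
tool_pos: [0.5541, -0.0007, 0.1779]
orientation: [[1.0, 0.031, 0.0], [0.031, -1.0, -0.001], [0.0, 0.001, -1.0]]
contact_force: [0.1, -0.5, -5.7]
width: 0.0597
```

Call:
move_arm:
  moves:
    - [[0.014,-0.4,-0.03],[0,0,0]]
    - [[0.014,-0.4,-0.03],[0,0,0]]
    - [[0.014,-0.4,0],[0,0,0]]
    - [[0.014,-0.4,0],[0,0,0]]
    - [[0.005,-0.15,0],[0,0,0]]
    - [[0,0,0],[0,0,0]]

```text
clock: 9.45
tool_pos: [0.5555, -0.035, 0.177]
orientation: [[0.999, 0.032, 0.001], [0.032, -0.999, -0.001], [0.001, 0.001, -1.0]]
contact_force: [-0.3, -1.0, 3.1]
width: 0.0587
```

Call:
move_arm:
  moves:
    - [[0,-0.1,0],[0,0,0]]
    - [[0,-0.1,0],[0,0,0]]
    - [[0,-0.1,0],[0,0,0]]
    - [[0,0,0],[0,0,0]]

```text
clock: 9.85
tool_pos: [0.5555, -0.0384, 0.1769]
orientation: [[0.999, 0.036, 0.0], [0.036, -0.999, 0.001], [0.0, -0.001, -1.0]]
contact_force: [0.3, 3.7, 5.1]
width: 0.0591
```

Call:
move_arm:
  moves:
    - [[0,-0.1,0],[0,0,0]]
    - [[0,-0.1,0],[0,0,0]]
    - [[0,0,0],[0,0,0]]

```text
clock: 10.15
tool_pos: [0.5556, -0.0424, 0.1769]
orientation: [[0.999, 0.036, 0.0], [0.036, -0.999, 0.001], [0.0, -0.001, -1.0]]
contact_force: [-0.5, 4.3, 5.1]
width: 0.059
```

Call:
move_arm:
  moves:
    - [[0,-0.1,0],[0,0,0]]
    - [[0,-0.1,0],[0,0,0]]
    - [[0,0,0],[0,0,0]]

```text
clock: 10.45
tool_pos: [0.5556, -0.0464, 0.177]
orientation: [[0.999, 0.036, 0.001], [0.036, -0.999, 0.001], [0.001, -0.001, -1.0]]
contact_force: [0.5, 3.2, 5.3]
width: 0.0594
```

Call:
move_arm:
  moves:
    - [[0,-0.1,0],[0,0,0]]
    - [[0,-0.1,0],[0,0,0]]
    - [[0,0,0],[0,0,0]]

```text
clock: 10.75
tool_pos: [0.5556, -0.0486, 0.177]
orientation: [[0.999, 0.037, -0.0], [0.037, -0.999, 0.004], [0.0, -0.004, -1.0]]
contact_force: [-0.4, 8.2, 6.2]
width: 0.0587
```

Call:
move_arm:
  moves:
    - [[0,-0.1,0],[0,0,0]]
    - [[0,-0.1,0],[0,0,0]]
    - [[0,0,0],[0,0,0]]

```text
clock: 11.05
tool_pos: [0.5554, -0.0494, 0.1769]
orientation: [[0.999, 0.04, -0.002], [0.04, -0.999, 0.008], [-0.001, -0.008, -1.0]]
contact_force: [-1.7, 14.5, 8.2]
width: 0.0593
```

```bash
python3 - <<'E'
from h import *
s=manip.observe();print(s["clock"],s["tool_pos"],s["contact_force"])
f=grab("scene");P=pts(f);z=P[...,2];H,S,V=cv2.split(cv2.cvtColor(f["img"],cv2.COLOR_BGR2HSV))
cv2.imwrite("pics/s4.png",cv2.resize(f["img"][170:300,220:400],(720,520),interpolation=cv2.INTER_CUBIC))
E
```

```text
11.05 [ 0.55535874 -0.04939849  0.17690937] [-1.73744279 14.49353381  8.19869422]
```

View pics/s4.png

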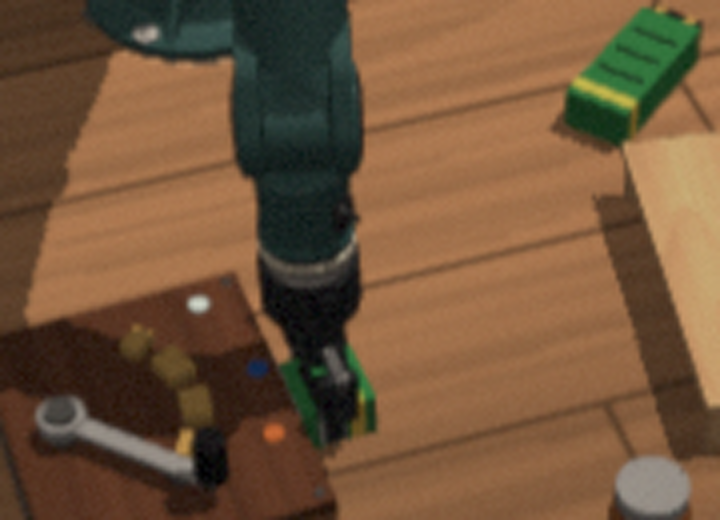

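The force rises (14.5 N) as motion stops, so it's at the stop or close. One more small push, then release, slide back clear and measure the tail.

Call:
move_arm:
  moves:
    - [[0,-0.1,0],[0,0,0]]
    - [[0,-0.1,0],[0,0,0]]
    - [[0,0,0],[0,0,0]]

```text
clock: 11.4
tool_pos: [0.5554, -0.0502, 0.1769]
orientation: [[0.999, 0.043, -0.003], [0.043, -0.999, 0.012], [-0.002, -0.012, -1.0]]
contact_force: [-2.5, 20.5, 9.7]
width: 0.0589
```

Call:
move_arm:
  moves:
    - [[0,0,0],[0,0,0]]
    - [[0,0,0],[0,0,0]]
    - [[0,0,0],[0,0,0]]
    - [[0,0,0],[0,0,0]]
    - [[0,0,0.8],[0,0,0]]
    - [[0,0,1],[0,0,0]]
    - [[0,0,1],[0,0,0]]
    - [[0,0,1],[0,0,0]]
    - [[0,0.5,1],[0,0,0]]
    - [[0,0.9,1],[0,0,0]]
    - [[0,0.9,1],[0,0,0]]
    - [[0,0,0],[0,0,0]]
  jaw: 1

```text
clock: 12.6
tool_pos: [0.5563, -0.0118, 0.3147]
orientation: [[0.999, 0.037, 0.005], [0.037, -0.999, 0.001], [0.005, -0.001, -1.0]]
contact_force: [1.0, -0.3, 0.2]
width: 0.0857
```

```bash
python3 - <<'E'
from h import *
s=manip.observe();print(s["clock"],s["tool_pos"],s["contact_force"])
for n in ("wrist","top"):
    f=grab(n);P=pts(f);z=P[...,2];H,S,V=cv2.split(cv2.cvtColor(f["img"],cv2.COLOR_BGR2HSV))
    print(n,-np.array(f["R"]).T@f["t"])
    green(f)
    m=(abs(z-.04)<.008)&(P[...,0]>.5)&(P[...,0]<.6)&(P[...,1]>-.11)&(P[...,1]<.03)
    q=m.astype(np.uint8);k,l,st,c=cv2.connectedComponentsWithStats(q)
    for i in range(1,k):
        if st[i,4]>60:
            v,u=np.nonzero(l==i);r=cv2.minAreaRect(onplane(f,u,v,.04)[:,:2].astype(np.float32));print("packtop",c[i].round(),np.round(r[0],4),np.round(r[1],4),round(r[2],2))
    b=(abs(z-.06)<.006)&(P[...,1]<-.05)&(P[...,0]>.4)&(P[...,0]<.7)
    print("roof ymax at x~.555",np.percentile(P[...,1][b&(abs(P[...,0]-.555)<.02)],99))
    if n=="wrist":cv2.imwrite("pics/w5.png",f["img"])
E
```

```text
12.6 [ 0.55630173 -0.01175727  0.3147229 ] [ 0.98881965 -0.32459003  0.22067409]
wrist [0.55432216 0.05368438 0.28472128]
green [309. 249.] 1782 0.0405 [ 0.5533 -0.0153] [0.0598 0.0113] 1.97
green [310. 310.] 5823 0.0407 [ 0.5548 -0.0555] [0.0601 0.0435] 1.94
yellow [310. 268.] 1894 0.0409 [ 0.5536 -0.0253] [0.0606 0.0173] 3.52
packtop [308. 294.] [ 0.5484 -0.0458] [0.1025 0.072 ] 1.92
roof ymax at x~.555 -0.07603897328421824
top [0.35222461 0.02995863 1.43938696]
roof ymax at x~.555 -0.0812820219121327
```

View pics/w5.png

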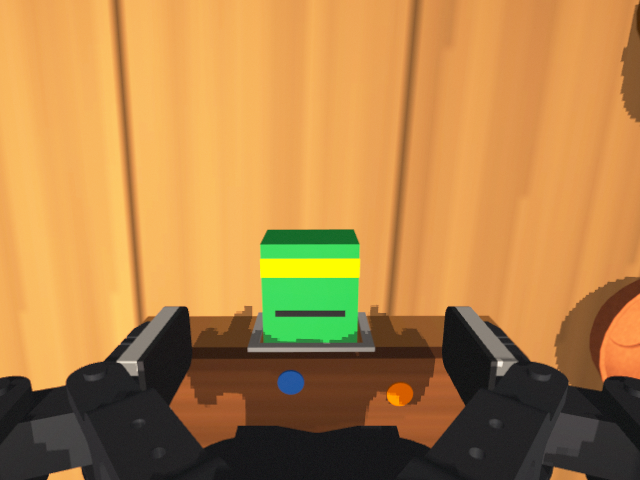

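The pack's tail edge is at y=-0.0096, dock face at about -0.075, so 65–66 mm is outside, which matches "home". Now a close look at the rail from above.

Call:
move_arm:
  moves:
    - [[0,-0.9,0.25],[0,0,0]]
    - [[0,-0.9,0.25],[0,0,0]]
    - [[0,-0.9,0.25],[0,0,0]]
    - [[0,-0.9,0.25],[0,0,0]]
    - [[0,0,0],[0,0,0]]
    - [[0,0,0],[0,0,0]]

```text
clock: 13.3
tool_pos: [0.5547, -0.0866, 0.3317]
orientation: [[1.0, 0.031, -0.002], [0.031, -1.0, -0.0], [-0.002, 0.0, -1.0]]
contact_force: [-0.7, -0.4, 0.3]
width: 0.0857
```

```bash
cat > rail.py <<'E'
from h import *
import pickle
A=np.array([.5612,-.2442]);yaw=np.radians(2.0)
f=grab("wrist");pickle.dump(f,open("w6.pkl","wb"));P=pts(f);z=P[...,2];H,S,V=cv2.split(cv2.cvtColor(f["img"],cv2.COLOR_BGR2HSV))
cv2.imwrite("pics/w6.png",f["img"])
m=((H>15)&(H<35)&(S>110)&(V>90)&(abs(z-.072)<.006)).astype(np.uint8)
k,l,st,c=cv2.connectedComponentsWithStats(m)
for i in range(1,k):
    if st[i,4]<60: continue
    v,u=np.nonzero(l==i);W=onplane(f,u,v,.072)[:,:2]-A
    a=-np.arctan2(W[:,0],W[:,1])-yaw; r=np.hypot(*W.T)
    mid=abs(r-.100)<.003
    print("rail",c[i].round(),st[i,4],"z",np.median(z[l==i]).round(4),"r",np.percentile(r,[1,50,99]).round(4),"ang",(np.percentile(a[mid],[1,99]).round(3) if mid.sum()>5 else None))
for nm,q in(("or",(H<14)&(S>180)&(V>120)),("bl",(H>100)&(H<130)&(S>120)),("wh",(S<50)&(V>170))):
    q=(q&(abs(z-.06)<.004)&(P[...,1]<-.08)).astype(np.uint8);k,l,st,c=cv2.connectedComponentsWithStats(q)
    for i in range(1,k):
        if st[i,4]>80:
            w=onplane(f,*c[i],.06)[0];d=w[:2]-A;print(nm,c[i].round(),w.round(4),"ang",round(-np.arctan2(d[0],d[1])-yaw,3),"r",np.hypot(*d).round(4))
q=((z>.085)&(z<.135)&(P[...,1]<-.1)&(P[...,1]>-.3)&(P[...,0]>.5)&(P[...,0]<.72)).astype(np.uint8)
k,l,st,c=cv2.connectedComponentsWithStats(q)
for i in range(1,k):
    if st[i,4]>80:
        zz=np.percentile(z[l==i],[5,50,95]).round(4);v,u=np.nonzero((l==i)&(abs(z-zz[2])<.004));W=onplane(f,u,v,zz[2]);(x,y),r=cv2.minEnclosingCircle(W[:,:2].astype(np.float32));print("high",c[i].round(),zz,"circle",round(x,4),round(y,4),round(r,4))
s=manip.observe();print(s["clock"],s["tool_pos"])
E
python3 rail.py
```

```text
rail [342. 345.] 1825 z 0.0725 r [0.0868 0.0996 0.1115] ang [-0.284  0.005]
rail [269. 352.] 1845 z 0.0726 r [0.0864 0.0992 0.111 ] ang [0.166 0.469]
rail [405. 364.] 1474 z 0.0725 r [0.0878 0.0999 0.1115] ang [-0.684 -0.427]
rail [217. 379.] 1108 z 0.0726 r [0.0867 0.0985 0.11  ] ang [0.606 0.809]
or [321. 292.] [ 0.5579 -0.1165  0.06  ] ang -0.009 r 0.1278
or [435. 366.] [ 0.6327 -0.1655  0.06  ] ang -0.772 r 0.1064
or [379. 404.] [ 0.5989 -0.1946  0.06  ] ang -0.685 r 0.0624
or [438. 428.] [ 0.6395 -0.2124  0.06  ] ang -1.22 r 0.0845
bl [301. 254.] [ 0.5447 -0.0925  0.06  ] ang 0.074 r 0.1526
wh [168. 289.] [ 0.4635 -0.1179  0.06  ] ang 0.624 r 0.1597
13.35 [ 0.55483635 -0.08554593  0.3316096 ]
```

View pics/w6.png

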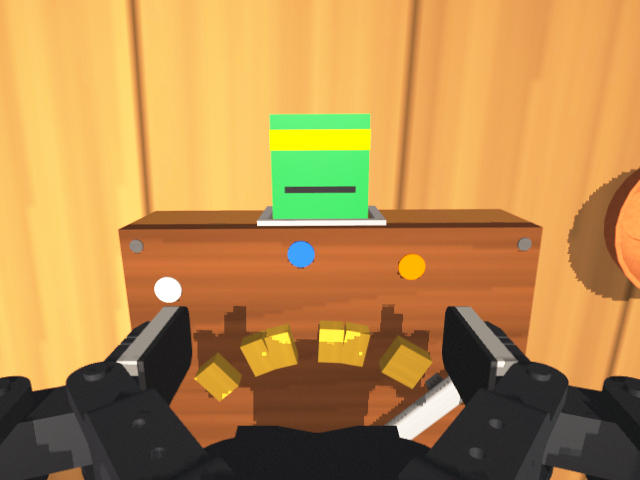

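Notch gaps (lever angle): -0.427..-0.284, 0.005..0.166, 0.469..0.606. With the 0.45 spacing fitted, the centres are -0.361, 0.089 and 0.539. The orange dot at px (410,266) is at -0.365, so its notch is the first. Now to the knob for a close look with the tool turned to the lever.

Call:
move_arm:
  moves:
    - [[0.99,-0.16,0],[0,0,-0.219]]
    - [[0.99,-0.16,0],[0,0,-0.219]]
    - [[0.99,-0.16,0],[0,0,-0.219]]
    - [[0.99,-0.16,0],[0,0,-0.219]]
    - [[0.99,-0.16,0],[0,0,-0.219]]
    - [[0.99,-0.16,0],[0,0,-0.219]]
    - [[0.99,-0.16,0],[0,0,-0.219]]
    - [[0,0,0],[0,0,0]]
    - [[0,0,0],[0,0,0]]

```text
clock: 14.25
tool_pos: [0.6935, -0.1066, 0.3314]
orientation: [[0.721, -0.693, -0.003], [-0.693, -0.721, 0.001], [-0.002, 0.001, -1.0]]
contact_force: [-0.5, 0.3, 1.2]
width: 0.0852
```

```bash
python3 - <<'E'
from h import *
f=grab("wrist");P=pts(f);z=P[...,2];cv2.imwrite("pics/w7.png",f["img"])
A=np.array([.5612,-.2442])
near=np.hypot(P[...,0]-.652,P[...,1]+.151)<.05
for lo,hi in((.07,.09),(.09,.11),(.11,.135)):
    q=((z>lo)&(z<hi)&near).astype(np.uint8);k,l,st,c=cv2.connectedComponentsWithStats(q)
    for i in range(1,k):
        if st[i,4]>60:
            W=P[l==i];(x,y),r=cv2.minEnclosingCircle(W[:,:2].astype(np.float32));zm=np.median(W[:,2])
            d=np.array([x,y])-A;print(lo,c[i].round(),st[i,4],"z",zm.round(4),"c",round(x,4),round(y,4),"r",round(r,4),"mean",W[:,:2].mean(0).round(4),"axis dist",np.hypot(*d).round(4),"worldang",round(-np.arctan2(*d),3))
s=manip.observe();print(s["clock"],s["tool_pos"],s["orientation"][0])
E
```

```text
0.07 [326. 345.] 133 z 0.0879 c 0.6577 -0.1513 r 0.0121 mean [ 0.6616 -0.1468] axis dist 0.134 worldang -0.805
0.07 [282. 393.] 1111 z 0.0728 c 0.6118 -0.1586 r 0.016 mean [ 0.6132 -0.1581] axis dist 0.0995 worldang -0.534
0.07 [324. 424.] 216 z 0.0828 c 0.6224 -0.1866 r 0.0085 mean [ 0.6217 -0.1866] axis dist 0.084 worldang -0.816
0.09 [328. 357.] 860 z 0.1005 c 0.6565 -0.1538 r 0.013 mean [ 0.6618 -0.1472] axis dist 0.1314 worldang -0.812
0.11 [329. 392.] 2485 z 0.1241 c 0.6555 -0.1543 r 0.0132 mean [ 0.6576 -0.152 ] axis dist 0.1303 worldang -0.81
14.3 [ 0.69296089 -0.10701038  0.33160739] [ 0.72036574 -0.69358908 -0.00271904]
```

View pics/w7.png

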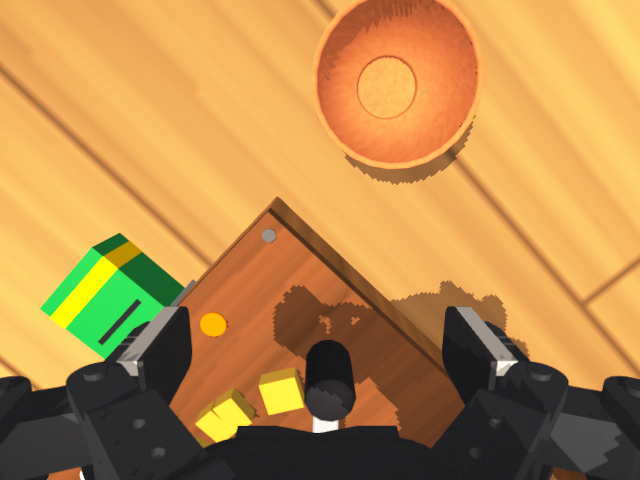

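Knob top circle: centre (0.6555,-0.1543), r 13.2 mm, 130.3 mm from the axis (130 expected), z 0.124. Grasping it.

Call:
move_arm:
  moves:
    - [[-0.63,-0.79,0],[0,0,-0.083]]
    - [[-0.63,-0.79,0],[0,0,0]]
    - [[-0.63,-0.79,0],[0,0,0]]
    - [[0,0,0],[0,0,0]]
    - [[0,0,-0.92],[0,0,0]]
    - [[0,0,-0.92],[0,0,0]]
    - [[0,0,-0.92],[0,0,0]]
    - [[0,0,-0.92],[0,0,0]]
    - [[0,0,0],[0,0,0]]

```text
clock: 15.2
tool_pos: [0.6548, -0.1552, 0.2567]
orientation: [[0.688, -0.726, -0.005], [-0.726, -0.688, 0.002], [-0.005, 0.002, -1.0]]
contact_force: [-0.3, 0.6, -0.1]
width: 0.0854
```

Call:
move_arm:
  moves:
    - [[0,0,0],[0,0,0]]
    - [[0,0,0],[0,0,0]]
    - [[0,0,0],[0,0,0]]
    - [[0,0,0],[0,0,0]]
    - [[0,0,0],[0,0,0]]
    - [[0,0,0],[0,0,0]]
    - [[0,0,0],[0,0,0]]
    - [[0,0,0],[0,0,0]]
    - [[0,0,0],[0,0,0]]
  jaw: 0

```text
clock: 16.1
tool_pos: [0.6565, -0.1554, 0.2594]
orientation: [[0.688, -0.726, 0.001], [-0.726, -0.688, -0.0], [0.001, -0.001, -1.0]]
contact_force: [1.0, 1.0, 4.0]
width: 0.0245
```

Call:
move_arm:
  moves:
    - [[0,0,0.4],[0,0,0]]
    - [[0,0,0.5],[0,0,0]]
    - [[0,0,0],[0,0,0]]
    - [[0,0,0],[0,0,0]]

```text
clock: 16.5
tool_pos: [0.6558, -0.1554, 0.2766]
orientation: [[0.688, -0.726, -0.0], [-0.726, -0.688, -0.0], [-0.0, 0.001, -1.0]]
contact_force: [0.9, -0.2, -6.1]
width: 0.0248
```

```bash
python3 - <<'E'
import numpy as np
# chords: from world ang -.80 to -.326 ; 9 steps
a=np.linspace(-.80,-.326,10);p=np.c_[.5612-.130*np.sin(a),-.2442+.130*np.cos(a)]
print((np.diff(p,axis=0)/.02).round(3),np.degrees(np.diff(a))[0]/30,p[0],p[-1])
E
```

```text
[[-0.245  0.239]
 [-0.257  0.226]
 [-0.269  0.212]
 [-0.279  0.198]
 [-0.289  0.183]
 [-0.299  0.167]
 [-0.307  0.151]
 [-0.315  0.135]
 [-0.321  0.118]] 0.1005859240340778 [ 0.65445629 -0.15362813] [ 0.60283332 -0.12104698]
```

Call:
move_arm:
  moves:
    - [[-0.06,0.06,0],[0,0,0.02]]
    - [[-0.245,0.239,0],[0,0,0.1]]
    - [[-0.257,0.226,0],[0,0,0.1]]
    - [[-0.269,0.212,0],[0,0,0.1]]
    - [[-0.279,0.198,0],[0,0,0.1]]
    - [[-0.289,0.183,0],[0,0,0.1]]
    - [[-0.299,0.167,0],[0,0,0.1]]
    - [[-0.307,0.151,0],[0,0,0.1]]
    - [[-0.315,0.135,0],[0,0,0.1]]
    - [[-0.321,0.118,0],[0,0,0.1]]
    - [[0,0,0],[0,0,0]]
    - [[0,0,0],[0,0,0]]

```text
clock: 17.7
tool_pos: [0.603, -0.1225, 0.2769]
orientation: [[0.945, -0.326, -0.001], [-0.326, -0.945, -0.001], [-0.0, 0.001, -1.0]]
contact_force: [0.0, -3.1, -6.7]
width: 0.0245
```

Call:
move_arm:
  moves:
    - [[0,0,-0.2],[0,0,0]]
    - [[0,0,-0.2],[0,0,0]]
    - [[0,0,-0.2],[0,0,0]]
    - [[0,0,-0.2],[0,0,0]]
    - [[0,0,0],[0,0,0]]
    - [[0,0,0],[0,0,0]]

```text
clock: 18.3
tool_pos: [0.6032, -0.1223, 0.261]
orientation: [[0.946, -0.325, -0.0], [-0.325, -0.946, -0.001], [0.0, 0.001, -1.0]]
contact_force: [-0.2, -5.0, -4.8]
width: 0.0248
```

It dropped past the rail top (lift about 1.6 mm), so it is in the notch. Lowering the rest, releasing and backing off.

Call:
move_arm:
  moves:
    - [[0,0,-0.1],[0,0,0]]
    - [[0,0,0],[0,0,0]]
    - [[0,0,0],[0,0,0]]

```text
clock: 18.6
tool_pos: [0.6033, -0.1221, 0.2596]
orientation: [[0.946, -0.325, 0.001], [-0.325, -0.946, -0.0], [0.001, 0.0, -1.0]]
contact_force: [-0.8, -4.1, 0.9]
width: 0.0249
```

Call:
move_arm:
  moves:
    - [[0,0,0],[0,0,0]]
    - [[0,0,0],[0,0,0]]
    - [[0,0,0],[0,0,0]]
    - [[0,0,0],[0,0,0]]
    - [[0,0,0.9],[0,0,0]]
    - [[0,0,0.9],[0,0,0]]
    - [[0,0,0.9],[0,0,0]]
    - [[0,0,0.9],[0,0,0]]
    - [[0.4,0.9,0],[0,0,0]]
    - [[0.4,0.9,0],[0,0,0]]
    - [[0.3,0.9,0],[0,0,0]]
    - [[0,0,0],[0,0,0]]
    - [[0,0,0],[0,0,0]]
  jaw: 1

```text
clock: 19.9
tool_pos: [0.6252, -0.0667, 0.3303]
orientation: [[0.947, -0.323, -0.001], [-0.323, -0.947, -0.0], [-0.001, 0.001, -1.0]]
contact_force: [-0.1, 0.2, -0.4]
width: 0.0857
```

```bash
python3 - <<'E'
from h import *
f=grab("wrist");P=pts(f);z=P[...,2]
A=np.array([.5612,-.2442])
near=np.hypot(P[...,0]-.603,P[...,1]+.122)<.04
q=(z>.11)&(z<.15)&near
W=P[q];(x,y),r=cv2.minEnclosingCircle(W[:,:2].astype(np.float32));d=np.array([x,y])-A
print("knob top z",np.median(W[:,2]),x,y,r,"dist",np.hypot(*d),"lever ang",-np.arctan2(*d)-np.radians(2))
green(f)
s=manip.observe();print(s["clock"],s["tool_pos"],s["contact_force"])
g=grab("scene")
c=np.zeros((600,800,3),np.uint8);c[:300,:400]=cv2.resize(f["img"],(400,300));c[:300,400:]=cv2.resize(g["img"],(400,300));c[300:,200:600]=cv2.resize(g["img"][190:340,180:380],(400,300),interpolation=cv2.INTER_CUBIC);cv2.imwrite("pics/c8.png",c)
E
```

```text
knob top z 0.1240037775930086 0.6029907464981079 -0.12216481566429138 0.013275839388370514 dist 0.1289924521385631 lever ang -0.3648380930633504
green [185. 197.] 1418 0.0408 [ 0.5544 -0.016 ] [0.0619 0.0091] 2.02
green [210. 252.] 5711 0.0408 [ 0.5556 -0.0542] [0.0626 0.0428] 2.07
yellow [191. 213.] 1946 0.041 [ 0.5545 -0.0259] [0.0632 0.0174] 2.07
19.95 [ 0.62486446 -0.06785225  0.3304514 ] [-0.48348281 -1.27728172 -0.0816508 ]
```

View pics/c8.png

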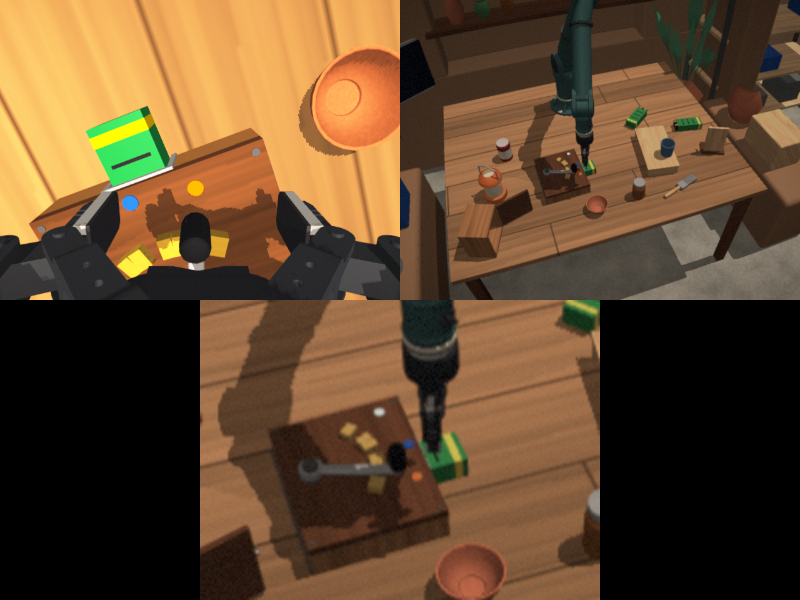

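```bash
python3 -c "
from station import job
print(job.finish_job())"
```

```text
the job is handed in; nothing more can be done
None
```

The pack is in the tunnel against the stop and released, and the lever is down in the notch beside the orange dot. I handed the job in at about 20 s of the 58 s.

**Pack:** I pulled it out from under the shelf by the nose, regripped it near the tail and pushed it in nose first. The push force rose to about 20 N while the tool all but stopped moving. After release the tail edge measured y = -0.010 to -0.0115, which leaves about 65 mm outside the box (65 expected).

**Lever:** I lifted it about 17 mm, swung it to the orange notch and lowered it. After release it sits at -0.365 rad, against a measured notch centre of -0.361. The knob top is at z = 0.124, the same height as when it was parked, so it is fully down.

**Other checks:**
- The last scene picture shows the cup, jar, lantern, bowl and tin standing, by eye where they were; I did not measure them.
- The arm was clear of everything.
- Small disagreements: the tail-edge readings from two wrist views differ by about 2 mm, and the knob measured 129 mm from the axis instead of 130. Both are within the camera calibration.
- The roof edge read from the top camera was 5 mm off the wrist reading. I relied on the wrist reading, which agrees with the box's measured position.

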